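# Stand the copper-washer hub in the free place on the parts tray

### The arm

A 6-joint arm with a two-finger parallel gripper is mounted at the origin on the work surface. World frame = base frame: x ahead of the robot, y to its left, z up, the work surface at z = 0. Lengths are in m, angles in rad, forces in N, time in s.
With the tool pointing down it reaches from about 0.3 to 0.875 m from the base axis. Payload 6.4 kg.
Tool frame: the origin (TCP) lies midway between the tips of the shut fingers; the grasp point (between the pads) lies 19 mm behind it; z points along the fingers, y is the line along which they close (so a half turn about z gives the same grasp; the last joint's range is limited). The gripper opens to 85 mm and grips with 20 to 120 N. Pads are 22 mm wide; open, the fingers measure 114 mm over their backs; the gripper's body (76 mm by 85 mm) begins 54 mm behind the grasp point. The pads swing forward as they close: fully open they stand 13 mm farther back than shut.
Start: joints at [1.009, 0.181, 1.607, -0, 1.354, -0.206], TCP at [0.2, 0.539, 0.231] pointing down, gripper open.
Joint ranges: [-2.99, 2.99], [-0.89, 2.07], [0.3, 2.58], [-1.14, 4.28], [0, 2.63], [-3.12, 3.12]. Speed limits (rad/s): [2.57, 2.57, 3.01, 3.14, 3.14, 3.14].

### API

Orientations are given as a unit quaternion [x, y, z, w].
In Python, from plant import env gives the robot as it stands.
- The arm moves only by the tool step_arm, never from a script. Its argument "rows" is a list of rows, each an object with "angular": the turn, a rotation vector about the tool's x, y, z in units of 6 degrees (1.0 is 6 degrees), a list of three; "offset": the shift along the tool's x, y, z in units of 40 mm (1.0 is 40 mm), a list of three; "hand": the opening, from -1 (shut) to 1 (fully open). In form: [{"angular": [rx, ry, rz], "offset": [x, y, z], "hand": hand}, ...]. A call has 1 to 12 rows; each row is the pose to reach, as a shift and turn from the pose commanded when the call began, along the tool's axes at that moment; what a row does not reach only later rows make up. A row lasts 1/12 s, in which the tool goes at most 41.7 mm and 7.16 degrees, less where a joint would pass 70% of its speed; a pose out of reach is approached as far as the arm can. A call with a gripper value outside its range is refused whole. The fingers move at their own pace and stop on an object; the grip force is fixed at half the most. Time passes only in rows, so rows that repeat a pose let the fingers close. It gives the time, the measured TCP pose, the force, the opening and the grip force at its end, in the units of the state.
- env.get_obs(): the state, without advancing time (a new reading comes with each control period).
- env.read_camera(name): name is "scene" or "top"; returns a dict with "color" (384x512x3 uint8, blue, green, red), "intrinsics" (3x3 intrinsics, pixels), "pose" (4x4, takes a point from camera to world coordinates). Camera axes: x right, y down, z forward; pixel columns grow to the right and rows downward; lengths in m; the calibration is good to about 2 mm. A picture is of the moment at which its call begins. There is no depth.
- env.close_job(): hands the job in; it is judged then, once.
Trained networks look in a picture, given as the dict that the camera call returned (one of the last four; its "shot" number tells which), for a name from the list of things; names that differ only in an ending like _2 or _b are one class to them, and where a whole thing is asked for, a point or a joint stands for the part that bears it (a point fixed in the world has none). Each returns a list of dicts, best first, with "p" (0 to 1); they miss things now and then, are a little off and sometimes report something else, mostly with a low value. They report only what shows in the picture. A call takes as long as a camera call.
- env.trace(picture, label): "pixels" (384x512 bool, what is visible of it) and "bbox" ([left, top, right, bottom] in pixels, round what is visible of it).
The state is a dict: "time_s": time; "joints": joint angles; "joint_velocities": joint speeds; "effort": joint torques, N m; "position": TCP position; "eef_rot": TCP orientation; "force": force on the tool from outside, world axes, zero at the start; "wrist_torque": the same for the moment, N m; "grip_width": opening from 0.0 (shut) to 1.0 (fully open); "grasp_force": force on a finger pad.
Only numpy, scipy, OpenCV 4.12 (cv2) and the standard library are available. Lean on these libraries where they do the work, as an engineer would, in place of code of your own. Each camera call takes 0.05 s, during which the arm holds its last target. There are 200 camera calls.

### The job

On this gearbox rebuild bench, pick up the toothed hub that has the copper-coloured washer (not the all-steel one) and set it down gently, upright, in the free place on the blue-rimmed parts tray, about in the middle of the gap. The two drums already standing on the tray must not be touched or moved, neither by the hub nor by the gripper.

Things in the scene. Friction and masses are not known exactly. Their poses are not given: they have to be found in the camera images.
- hub_center (a point): Centre, half-way up, of the loose hub to move: upright, round, 95 mm tall, 0.5-0.85 kg. Toothed steel foot 84 mm across, 36 high; on it a copper-coloured washer 74 across, 3 thick; from it a bare steel stub 30 mm across rises from 8.5 mm below to 47.5 mm above this point: grip it from above, about 20 mm above this point. z is up. An all-steel hub of the same shape nearby is not wanted.
- tray: Fixed tray on the bench, 160 mm along its x, 410 along its y, black rubber floor, blue rim 20 high and 5 thick. Origin at the centre of its underside; the floor's upper face is 5 mm above it. Room for three parts in a row along its y, at about y = -130, 0 and 130 mm (x = 0), each up to 10 mm off: two hold the drums, one (any) is free.
- drum_dark: Dark steel clutch drum with lugs round its outside and a stub inside, open on top, 100 mm in diameter over the lugs, 58 mm high, loose, standing in one of the tray's three places. Origin at the centre of its underside. Not to be touched.
- drum_bright: Bright machined aluminium drum, open on top, 100 mm in diameter, 68 mm high, loose, standing in another of the tray's three places. Origin at the centre of its underside. Not to be touched.

How it is judged:
By the outcome, as a careful person would: the job done as asked, in the order asked, and still so for the second after the job is handed in, with the robot touching nothing.
It also fails if it takes over 38 s, if anything falls off the work surface, if the arm or the gripper's body presses on something with over 40 N, if the wrist force passes 120 N, or if a joint passes its speed limit or range.

## Working session

There is one attempt and no reset: what is moved stays moved. The work goes in short steps, Python scripts to look and compute and a tool call to move; the robot and the scene stay as the last step left them, time stands still between calls to the robot, and variables do not carry over. Pictures are saved under pics/ and viewed, at most 10 in all, crops included, and the job is handed in when it is done.

Besides the shell and the picture viewer there is one more tool, called after "Request:" as name([rows], argument=value, ...), one row to a line, values as JSON. step_arm: Moves the arm, as the interface text tells. Its arguments: {"type":"object","properties":{"rows":{"type":"array","items":{"type":"object","properties":{"angular":{"type":"array","items":{"type":"number"}},"offset":{"type":"array","items":{"type":"number"}},"hand":{"type":"number"}}}}},"required":["rows"]}

```bash
mkdir -p pics
cat > h.py <<'E'
import numpy as np,cv2
from plant import env
def ray(c,u,v):
    K=np.array(c["intrinsics"]);T=np.array(c["pose"])
    d=T[:3,:3]@np.linalg.solve(K,[u,v,1.]);return T[:3,3],d
def onz(c,u,v,z):
    o,d=ray(c,u,v);return (o+d*(z-o[2])/d[2])[:3]
def proj(c,p):
    K=np.array(c["intrinsics"]);T=np.linalg.inv(np.array(c["pose"]))
    q=K@(T[:3,:3]@np.asarray(p)+T[:3,3]);return q[:2]/q[2]
E
python3 - <<'E'
from h import *
o=env.get_obs();print({k:np.round(o[k],3) for k in o})
ims=[]
for n in ("top","scene"):
    c=env.read_camera(n);ims.append(c["color"]);cv2.imwrite(f"pics/{n}0.png",c["color"])
    print(n,np.round(c["pose"],3).tolist(),np.round(c["intrinsics"],1).tolist())
    for l in("hub_center","tray","drum_dark","drum_bright"):
        for r in env.trace(c,l)[:3]:
            m=r["pixels"];ys,xs=np.nonzero(m);print(n,l,round(r["p"],2),r["bbox"],m.sum(),xs.mean().round(1),ys.mean().round(1),onz(c,xs.mean(),ys.mean(),0.05).round(3))
E
```

```text
{'time_s': np.float64(0.0), 'joints': array([ 1.009,  0.182,  1.608,  0.   ,  1.354, -0.206]), 'joint_velocities': array([-0.   , -0.002, -0.002,  0.001, -0.   ,  0.   ]), 'effort': array([-3.0000e-03, -4.4487e+01, -3.5133e+01, -0.0000e+00,  9.0000e-03,
        0.0000e+00]), 'position': array([0.2  , 0.539, 0.23 ]), 'eef_rot': array([ 0.177,  0.984, -0.001, -0.   ]), 'force': array([-0.355, -0.005,  0.175]), 'wrist_torque': array([ 0.014,  0.017, -0.072]), 'grasp_force': np.float64(0.0), 'grip_width': np.float64(1.001)}
top [[0.002, -0.996, 0.087, 0.42], [-1.0, -0.002, -0.005, -0.028], [0.005, -0.087, -0.996, 1.039], [0.0, 0.0, 0.0, 1.0]] [[476.4, 0.0, 260.4], [0.0, 476.4, 188.7], [0.0, 0.0, 1.0]]
top hub_center 0.73 [391.5, 201.9, 433.7, 241.9] 1361 411.6 220.5 [ 0.44  -0.348  0.05 ]
top tray 0.68 [132.8, 117.5, 328.8, 204.2] 10471 221.6 161.6 [0.563 0.047 0.05 ]
top drum_dark 0.56 [209.9, 135.5, 257.6, 185.9] 1901 230.3 161.4 [0.563 0.029 0.05 ]
top drum_bright 0.55 [268.0, 140.0, 318.5, 190.6] 1868 293.2 163.2 [ 0.56  -0.102  0.05 ]
scene [[0.828, 0.319, -0.462, 0.976], [0.561, -0.502, 0.659, -0.687], [-0.022, -0.804, -0.594, 0.633], [0.0, 0.0, 0.0, 1.0]] [[460.4, 0.0, 256.5], [0.0, 460.4, 196.8], [0.0, 0.0, 1.0]]
scene hub_center 0.93 [92.6, 249.2, 144.7, 309.8] 2177 119.2 281.3 [ 0.461 -0.371  0.05 ]
scene tray 0.66 [203.0, 152.4, 366.2, 276.5] 5640 291.0 212.2 [ 0.612 -0.047  0.05 ]
scene drum_dark 0.97 [266.0, 172.0, 312.5, 216.4] 1648 291.3 191.5 [0.576 0.015 0.05 ]
scene drum_bright 0.91 [228.7, 197.0, 283.2, 249.5] 2293 254.7 220.6 [ 0.565 -0.109  0.05 ]
```

View pics/top0.png

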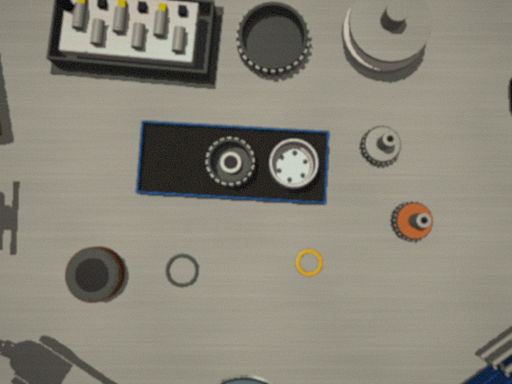

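View pics/scene0.png

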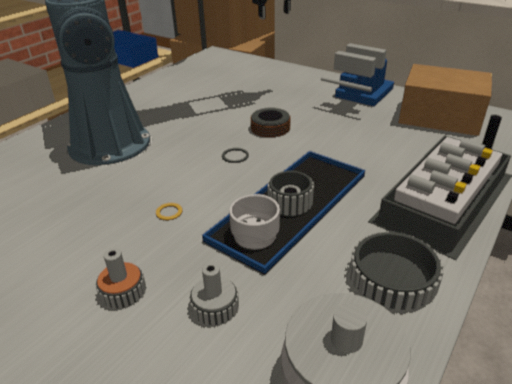

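The top view shows the copper-washer hub at about (413,220), with its stub top at (423,220). The free tray place is the left one, about (172,158). The scene view agrees: hub at (120,280), stub top at (112,253).

```bash
cat >> h.py <<'E'
def hub(c):
    r=env.trace(c,"hub_center")[0];b,g,rr=[c["color"][...,i].astype(int) for i in range(3)]
    x0,y0,x1,y1=[int(v) for v in r["bbox"]];m=np.zeros(b.shape,np.uint8)
    m[y0-3:y1+4,x0-3:x1+4]=((rr>b+45)&(rr>g+30))[y0-3:y1+4,x0-3:x1+4]
    h=cv2.convexHull(np.argwhere(m)[:,::-1].astype(np.int32).reshape(-1,1,2))
    pts=np.array([onz(c,*p,0.039)[:2] for p in h[:,0]],np.float32)
    return r,cv2.minEnclosingCircle(pts)
E
python3 - <<'E'
from h import *
for n in("top","scene"):
    c=env.read_camera(n);r,ci=hub(c);print(n,"hub",np.round(ci[0],4),round(ci[1],4))
    print(" stub px->",onz(c,*((423,220) if n=="top" else (112,253)),.095).round(4))
    b,g,rr=[c["color"][...,i].astype(int) for i in range(3)]
    m=((b>rr+30)&(b>g+15)).astype(np.uint8);t=env.trace(c,"tray")[0]["bbox"];x0,y0,x1,y1=[int(v) for v in t]
    k=np.zeros_like(m);k[y0-4:y1+5,x0-4:x1+5]=1
    P=np.array([onz(c,x,y,.02)[:2] for y,x in np.argwhere(m*k)],np.float32)
    (cx,cy),(w,h),a=cv2.minAreaRect(P);print(" tray",cx,cy,w,h,a)
    for l,z,H in(("drum_dark",.063,.058),("drum_bright",.073,.068)):
        q=env.trace(c,l)[0]
        P=np.argwhere(q["pixels"]);
        # fit: cylinder silhouette vs mask
        from scipy.optimize import minimize
        th=np.linspace(0,2*np.pi,60)
        def sil(p):
            pts=[proj(c,(p[0]+.05*np.cos(t),p[1]+.05*np.sin(t),zz)) for t in th for zz in(.005,.005+H)]
            return np.array(pts)
        bb=np.array(q["bbox"])
        f=lambda p:(lambda s:np.sum((np.r_[s.min(0),s.max(0)]-bb)**2))(sil(p))
        s=minimize(f,onz(c,P[:,1].mean(),P[:,0].mean(),.05)[:2],method="Nelder-Mead",options=dict(xatol=1e-4,fatol=1e-3));print(" ",l,s.x.round(4),round(s.fun,2))
E
```

```text
top hub [ 0.4404 -0.3564] 0.038
 stub px-> [ 0.4403 -0.3558  0.095 ]
 tray 0.566673994064331 0.02616080641746521 0.4081779718399048 0.16020125150680542 86.7976303100586
  drum_dark [0.56   0.0269] 13.31
  drum_bright [ 0.5532 -0.1015] 3.79
scene hub [ 0.4421 -0.3579] 0.0379
 stub px-> [ 0.4411 -0.3566  0.095 ]
 tray 0.572541356086731 0.01771324872970581 0.41675660014152527 0.16575424373149872 86.90713500976562
  drum_dark [0.564 0.024] 4.02
  drum_bright [ 0.5621 -0.1071] 1.41
```

Request:
step_arm([
  {"angular": [0, 0, 12.1], "offset": [-9.7, -8.1, 0], "hand": 1},
  {"angular": [0, 0, 12.1], "offset": [-9.7, -8.1, 0], "hand": 1},
  {"angular": [0, 0, 12.1], "offset": [-9.7, -8.1, 0], "hand": 1},
  {"angular": [0, 0, 12.1], "offset": [-9.7, -8.1, 0], "hand": 1},
  {"angular": [0, 0, 12.1], "offset": [-9.7, -8.1, 0], "hand": 1},
  {"angular": [0, 0, 12.1], "offset": [-9.7, -8.1, 0], "hand": 1},
  {"angular": [0, 0, 12.1], "offset": [-9.7, -8.1, 0], "hand": 1},
  {"angular": [0, 0, 12.1], "offset": [-9.7, -8.1, 0], "hand": 1},
  {"angular": [0, 0, 12.1], "offset": [-9.7, -8.1, 0], "hand": 1},
  {"angular": [0, 0, 12.1], "offset": [-9.7, -8.1, 0], "hand": 1},
  {"angular": [0, 0, 12.1], "offset": [-9.7, -8.1, 0], "hand": 1},
  {"angular": [0, 0, 12.1], "offset": [-9.7, -8.1, 0], "hand": 1},
])

```text
time_s: 2.0
position: [0.4491, 0.1029, 0.2317]
eef_rot: [0.726, 0.688, 0.0, 0.0]
force: [0.6, 0.4, -0.8]
grip_width: 1.002
grasp_force: 0.0
```

Request:
step_arm([
  {"angular": [0, 0, 0], "offset": [-11.43, 0.39, 0], "hand": 1},
  {"angular": [0, 0, 0], "offset": [-11.43, 0.39, 0], "hand": 1},
  {"angular": [0, 0, 0], "offset": [-11.43, 0.39, 0], "hand": 1},
  {"angular": [0, 0, 0], "offset": [-11.43, 0.39, 0], "hand": 1},
  {"angular": [0, 0, 0], "offset": [-11.43, 0.39, 0], "hand": 1},
  {"angular": [0, 0, 0], "offset": [-11.43, 0.39, 0], "hand": 1},
  {"angular": [0, 0, 0], "offset": [-11.43, 0.39, 0], "hand": 1},
  {"angular": [0, 0, 0], "offset": [-11.43, 0.39, 0], "hand": 1},
  {"angular": [0, 0, 0], "offset": [-11.43, 0.39, 0], "hand": 1},
  {"angular": [0, 0, 0], "offset": [-11.43, 0.39, 0], "hand": 1},
  {"angular": [0, 0, 0], "offset": [-11.43, 0.39, 0], "hand": 1},
  {"angular": [0, 0, 0], "offset": [-11.43, 0.39, 0], "hand": 1},
])

```text
time_s: 3.0
position: [0.4391, -0.3595, 0.2312]
eef_rot: [0.727, 0.686, -0.001, 0.001]
force: [-0.2, 1.0, -0.4]
grip_width: 1.002
grasp_force: 0.0
```

Request:
step_arm([
  {"angular": [0, 0, 0], "offset": [0.05, 0.05, 0.8], "hand": 1},
  {"angular": [0, 0, 0], "offset": [0.05, 0.05, 1.6], "hand": 1},
  {"angular": [0, 0, 0], "offset": [0.05, 0.05, 2.3], "hand": 1},
  {"angular": [0, 0, 0], "offset": [0.05, 0.05, 2.8], "hand": 1},
  {"angular": [0, 0, 0], "offset": [0.05, 0.05, 2.8], "hand": 1},
  {"angular": [0, 0, 0], "offset": [0.05, 0.05, 2.8], "hand": 1},
])

```text
time_s: 3.5
position: [0.4418, -0.3499, 0.1185]
eef_rot: [0.725, 0.688, 0.0, -0.001]
force: [-0.0, 0.2, -0.1]
grip_width: 1.004
grasp_force: 0.0
```

Run:
```python
from h import *
print(env.get_obs()["position"].round(4))
a=env.read_camera("top")["color"][150:290,340:500];b=env.read_camera("scene")["color"][190:330,40:200]
cv2.imwrite("pics/p1.png",np.hstack([cv2.resize(a,(400,350)),cv2.resize(b,(400,350))]))
```

```text
[ 0.4418 -0.3499  0.1185]
```

View pics/p1.png

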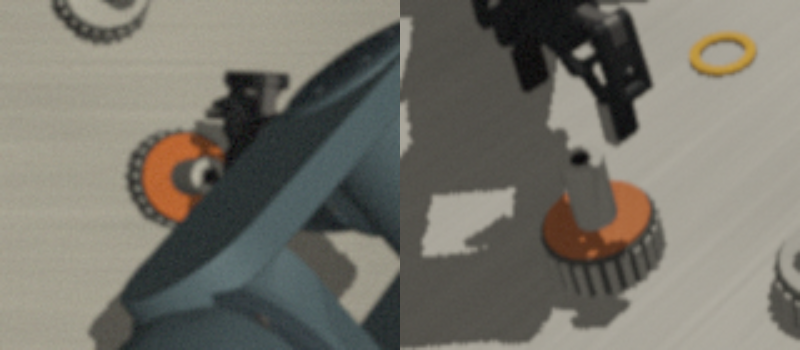

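The gripper hangs centred over the stub across the closing line but sits about 7 mm to its +y side. I'll correct that and go down to grip.

Request:
step_arm([
  {"angular": [0, 0, 0], "offset": [-0.16, -0.02, 0.1], "hand": 1},
  {"angular": [0, 0, 0], "offset": [-0.16, -0.02, 0.6], "hand": 1},
  {"angular": [0, 0, 0], "offset": [-0.16, -0.02, 1.2], "hand": 1},
  {"angular": [0, 0, 0], "offset": [-0.16, -0.02, 1.6], "hand": 1},
  {"angular": [0, 0, 0], "offset": [-0.16, -0.02, 1.75], "hand": 1},
  {"angular": [0, 0, 0], "offset": [-0.16, -0.02, 1.75], "hand": 1},
  {"angular": [0, 0, 0], "offset": [-0.16, -0.02, 1.75], "hand": 1},
])

```text
time_s: 4.18
position: [0.4417, -0.3578, 0.0504]
eef_rot: [0.725, 0.688, -0.0, 0.001]
force: [-0.0, 0.5, -0.2]
grip_width: 1.002
grasp_force: 0.0
```

Request:
step_arm([
  {"angular": [0, 0, 0], "offset": [0, 0, 0], "hand": 0.3},
  {"angular": [0, 0, 0], "offset": [0, 0, 0], "hand": 0},
  {"angular": [0, 0, 0], "offset": [0, 0, 0], "hand": -0.2},
  {"angular": [0, 0, 0], "offset": [0, 0, 0], "hand": -1},
  {"angular": [0, 0, 0], "offset": [0, 0, 0], "hand": -1},
  {"angular": [0, 0, 0], "offset": [0, 0, 0], "hand": -1},
  {"angular": [0, 0, 0], "offset": [0, 0, 0], "hand": -1},
  {"angular": [0, 0, 0], "offset": [0, 0, 0], "hand": -1},
  {"angular": [0, 0, 0], "offset": [0, 0, 0], "hand": -1},
  {"angular": [0, 0, 0], "offset": [0, 0, 0], "hand": -1},
])

```text
time_s: 5.02
position: [0.4416, -0.3573, 0.05]
eef_rot: [0.725, 0.688, 0.0, 0.001]
force: [0.6, 0.4, 5.3]
grip_width: 0.338
grasp_force: 58.9
```

Request:
step_arm([
  {"angular": [0, 0, 0], "offset": [0, 0, -0.1], "hand": -1},
  {"angular": [0, 0, 0], "offset": [0, 0, -0.4], "hand": -1},
  {"angular": [0, 0, 0], "offset": [0, 0, -0.9], "hand": -1},
  {"angular": [0, 0, 0], "offset": [0, 0, -1.6], "hand": -1},
  {"angular": [0, 0, 0], "offset": [0, 0, -2.3], "hand": -1},
  {"angular": [0, 0, 0], "offset": [0, 0, -3.0], "hand": -1},
  {"angular": [0, 0, 0], "offset": [0, 0, -3.6], "hand": -1},
  {"angular": [0, 0, 0], "offset": [0, 0, -3.9], "hand": -1},
  {"angular": [0, 0, 0], "offset": [0, 0, -4.0], "hand": -1},
  {"angular": [0, 0, 0], "offset": [0, 0, -4.0], "hand": -1},
])

```text
time_s: 5.85
position: [0.4411, -0.357, 0.2096]
eef_rot: [0.725, 0.688, -0.0, 0.0]
force: [-0.6, 0.1, -5.5]
grip_width: 0.337
grasp_force: 60.1
```

Request:
step_arm([
  {"angular": [0, 0, 0], "offset": [0.2, 0.04, 0], "hand": -1},
  {"angular": [0, 0, 0], "offset": [0.6, 0.12, 0], "hand": -1},
  {"angular": [0, 0, 0], "offset": [1.2, 0.25, 0], "hand": -1},
  {"angular": [0, 0, 0], "offset": [1.9, 0.39, 0], "hand": -1},
  {"angular": [0, 0, 0], "offset": [2.6, 0.54, 0], "hand": -1},
  {"angular": [0, 0, 0], "offset": [3.3, 0.68, 0], "hand": -1},
  {"angular": [0, 0, 0], "offset": [4.0, 0.83, 0], "hand": -1},
  {"angular": [0, 0, 0], "offset": [4.7, 0.97, 0], "hand": -1},
  {"angular": [0, 0, 0], "offset": [5.3, 1.1, 0], "hand": -1},
  {"angular": [0, 0, 0], "offset": [5.8, 1.2, 0], "hand": -1},
  {"angular": [0, 0, 0], "offset": [6.2, 1.28, 0], "hand": -1},
  {"angular": [0, 0, 0], "offset": [6.4, 1.32, 0], "hand": -1},
])

```text
time_s: 6.85
position: [0.5062, -0.1001, 0.2075]
eef_rot: [0.724, 0.689, -0.0, -0.002]
force: [-0.3, -0.1, -5.5]
grip_width: 0.338
grasp_force: 60.1
```

Request:
step_arm([
  {"angular": [0, 0, 0], "offset": [0.2, 0.04, 0], "hand": -1},
  {"angular": [0, 0, 0], "offset": [0.6, 0.12, 0], "hand": -1},
  {"angular": [0, 0, 0], "offset": [1.2, 0.25, 0], "hand": -1},
  {"angular": [0, 0, 0], "offset": [1.9, 0.39, 0], "hand": -1},
  {"angular": [0, 0, 0], "offset": [2.6, 0.54, 0], "hand": -1},
  {"angular": [0, 0, 0], "offset": [3.3, 0.68, 0], "hand": -1},
  {"angular": [0, 0, 0], "offset": [4.0, 0.83, 0], "hand": -1},
  {"angular": [0, 0, 0], "offset": [4.7, 0.97, 0], "hand": -1},
  {"angular": [0, 0, 0], "offset": [5.4, 1.11, 0], "hand": -1},
  {"angular": [0, 0, 0], "offset": [6.0, 1.24, 0], "hand": -1},
  {"angular": [0, 0, 0], "offset": [6.4, 1.32, 0], "hand": -1},
  {"angular": [0, 0, 0], "offset": [6.5, 1.34, 0], "hand": -1},
])

```text
time_s: 7.85
position: [0.574, 0.1554, 0.2083]
eef_rot: [0.725, 0.689, -0.0, -0.001]
force: [-0.3, -0.9, -5.0]
grip_width: 0.338
grasp_force: 60.1
```

Request:
step_arm([
  {"angular": [0, 0, 0], "offset": [0, 0, 0], "hand": -1},
  {"angular": [0, 0, 0], "offset": [0, 0, 0], "hand": -1},
  {"angular": [0, 0, 0], "offset": [0, 0, 0], "hand": -1},
])

```text
time_s: 8.1
position: [0.5739, 0.1517, 0.2088]
eef_rot: [0.726, 0.688, -0.001, -0.0]
force: [0.6, -1.2, -4.9]
grip_width: 0.336
grasp_force: 60.1
```

Run:
```python
from h import *
print(env.get_obs()["position"].round(4))
a=env.read_camera("top")["color"][80:230,90:350];b=env.read_camera("scene")["color"][100:290,170:400]
cv2.imwrite("pics/p2.png",np.hstack([cv2.resize(a,(400,231)),cv2.resize(b,(280,231))]))
```

```text
[0.5739 0.1517 0.2088]
```

View pics/p2.png

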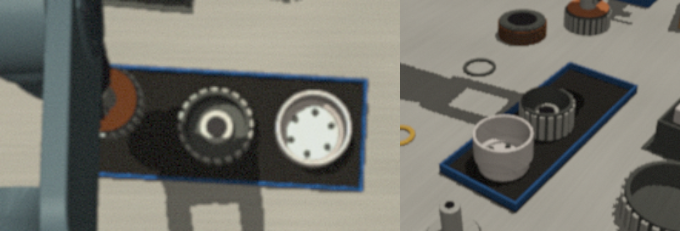

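The hub hangs over the free place, and both drums stand undisturbed. Next I lower it, slowing near the floor.

Request:
step_arm([
  {"angular": [0, 0, 0], "offset": [0.03, 0, 0.2], "hand": -1},
  {"angular": [0, 0, 0], "offset": [0.03, 0, 0.6], "hand": -1},
  {"angular": [0, 0, 0], "offset": [0.03, 0, 1.1], "hand": -1},
  {"angular": [0, 0, 0], "offset": [0.03, 0, 1.6], "hand": -1},
  {"angular": [0, 0, 0], "offset": [0.03, 0, 2.1], "hand": -1},
  {"angular": [0, 0, 0], "offset": [0.03, 0, 2.6], "hand": -1},
  {"angular": [0, 0, 0], "offset": [0.03, 0, 3.0], "hand": -1},
  {"angular": [0, 0, 0], "offset": [0.03, 0, 3.3], "hand": -1},
  {"angular": [0, 0, 0], "offset": [0.03, 0, 3.5], "hand": -1},
  {"angular": [0, 0, 0], "offset": [0.03, 0, 3.6], "hand": -1},
  {"angular": [0, 0, 0], "offset": [0.03, 0, 3.6], "hand": -1},
  {"angular": [0, 0, 0], "offset": [0.03, 0, 3.6], "hand": -1},
])

```text
time_s: 9.2
position: [0.5749, 0.154, 0.0659]
eef_rot: [0.725, 0.688, 0.0, 0.0]
force: [-0.2, 0.9, -4.7]
grip_width: 0.336
grasp_force: 60.1
```

Run:
```python
from h import *
c=env.read_camera("scene");print(env.get_obs()["position"].round(4))
cv2.imwrite("pics/p3.png",cv2.resize(c["color"][100:290,170:400],(690,570)))
```

```text
[0.5752 0.154  0.0663]
```

View pics/p3.png

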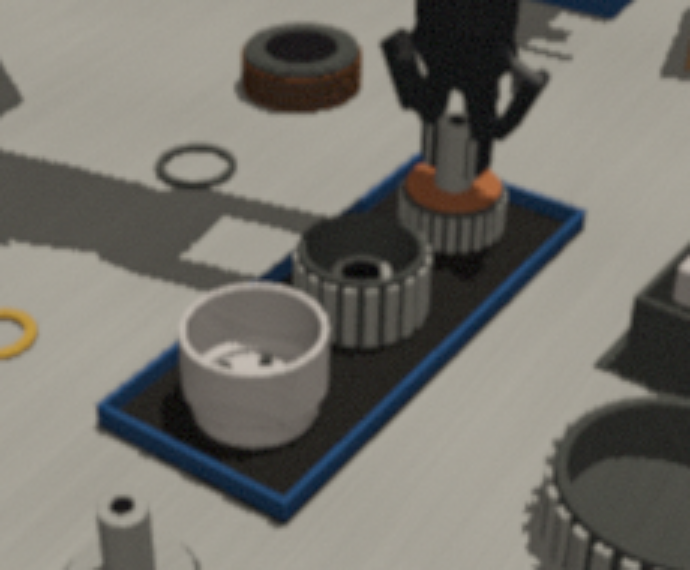

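The hub hangs upright about 1 cm above the floor, clear of the dark drum. I'll lower it slowly.

Request:
step_arm([
  {"angular": [0, 0, 0], "offset": [0, 0, 0.04], "hand": -1},
  {"angular": [0, 0, 0], "offset": [0, 0, 0.08], "hand": -1},
  {"angular": [0, 0, 0], "offset": [0, 0, 0.12], "hand": -1},
  {"angular": [0, 0, 0], "offset": [0, 0, 0.16], "hand": -1},
  {"angular": [0, 0, 0], "offset": [0, 0, 0.19], "hand": -1},
  {"angular": [0, 0, 0], "offset": [0, 0, 0.21], "hand": -1},
  {"angular": [0, 0, 0], "offset": [0, 0, 0.23], "hand": -1},
  {"angular": [0, 0, 0], "offset": [0, 0, 0.24], "hand": -1},
  {"angular": [0, 0, 0], "offset": [0, 0, 0.25], "hand": -1},
  {"angular": [0, 0, 0], "offset": [0, 0, 0.25], "hand": -1},
])

```text
time_s: 10.08
position: [0.5743, 0.154, 0.0552]
eef_rot: [0.725, 0.688, -0.0, -0.0]
force: [-0.3, -0.4, -6.3]
grip_width: 0.335
grasp_force: 60.1
```

Request:
step_arm([
  {"angular": [0, 0, 0], "offset": [0, 0, 0.01], "hand": -1},
  {"angular": [0, 0, 0], "offset": [0, 0, 0.02], "hand": -1},
  {"angular": [0, 0, 0], "offset": [0, 0, 0.03], "hand": -1},
  {"angular": [0, 0, 0], "offset": [0, 0, 0.03], "hand": -1},
])

```text
time_s: 10.42
position: [0.5746, 0.1541, 0.0549]
eef_rot: [0.725, 0.688, 0.0, 0.0]
force: [-1.8, 0.4, 3.8]
grip_width: 0.333
grasp_force: 61.2
```

The force has turned upward, so the hub is on the floor. I'll release it.

Request:
step_arm([
  {"angular": [0, 0, 0], "offset": [0, 0, 0], "hand": -0.3},
  {"angular": [0, 0, 0], "offset": [0, 0, 0], "hand": -0.2},
  {"angular": [0, 0, 0], "offset": [0, 0, 0], "hand": -0.1},
  {"angular": [0, 0, 0], "offset": [0, 0, 0], "hand": 0.1},
  {"angular": [0, 0, 0], "offset": [0, 0, 0], "hand": 0.3},
  {"angular": [0, 0, 0], "offset": [0, 0, 0], "hand": 0.5},
  {"angular": [0, 0, 0], "offset": [0, 0, 0], "hand": 0.5},
  {"angular": [0, 0, 0], "offset": [0, 0, 0], "hand": 0.5},
])

```text
time_s: 11.08
position: [0.5744, 0.154, 0.0541]
eef_rot: [0.725, 0.688, 0.0, 0.0]
force: [0.1, 0.3, -0.3]
grip_width: 0.753
grasp_force: 0.0
```

Request:
step_arm([
  {"angular": [0, 0, 0], "offset": [0, 0, -0.2], "hand": 0.5},
  {"angular": [0, 0, 0], "offset": [0, 0, -0.5], "hand": 0.5},
  {"angular": [0, 0, 0], "offset": [0, 0, -1], "hand": 0.5},
  {"angular": [0, 0, 0], "offset": [0, 0, -1.7], "hand": 0.5},
  {"angular": [0, 0, 0], "offset": [0, 0, -2.4], "hand": 0.5},
  {"angular": [0, 0, 0], "offset": [0, 0, -3.1], "hand": 0.5},
  {"angular": [0, 0, 0], "offset": [0, 0, -3.8], "hand": 0.5},
  {"angular": [0, 0, 0], "offset": [0, 0, -4.3], "hand": 0.5},
  {"angular": [0, 0, 0], "offset": [0, 0, -4.5], "hand": 0.5},
  {"angular": [0, 0, 0], "offset": [0, 0, -4.5], "hand": 0.5},
])

```text
time_s: 11.92
position: [0.5759, 0.1542, 0.2378]
eef_rot: [0.725, 0.688, 0.002, 0.002]
force: [-0.7, 0.0, 0.8]
grip_width: 0.75
grasp_force: 0.0
```

Run:
```python
from h import *
c=env.read_camera("scene");o=env.get_obs();print(o["time_s"],o["force"].round(1),o["position"].round(4))
r,ci=hub(c)
# washer height is 5 mm more on the tray
s=np.array(c["pose"])[:3,3];k=.005/(s[2]-.039);print(np.array(ci[0])+(s[:2]-ci[0])*k,ci[1])
for l in("drum_dark","drum_bright"):print(l,env.trace(c,l)[0]["bbox"])
cv2.imwrite("pics/p4.png",cv2.resize(c["color"][100:290,170:400],(690,570)))
```

```text
11.9667 [-0.6 -0.  -1.1] [0.5748 0.154  0.2353]
[0.57409038 0.1505793 ] 0.039552003145217896
drum_dark [268.0, 170.5, 310.3, 216.0]
drum_bright [227.4, 197.9, 281.2, 251.2]
```

View pics/p4.png

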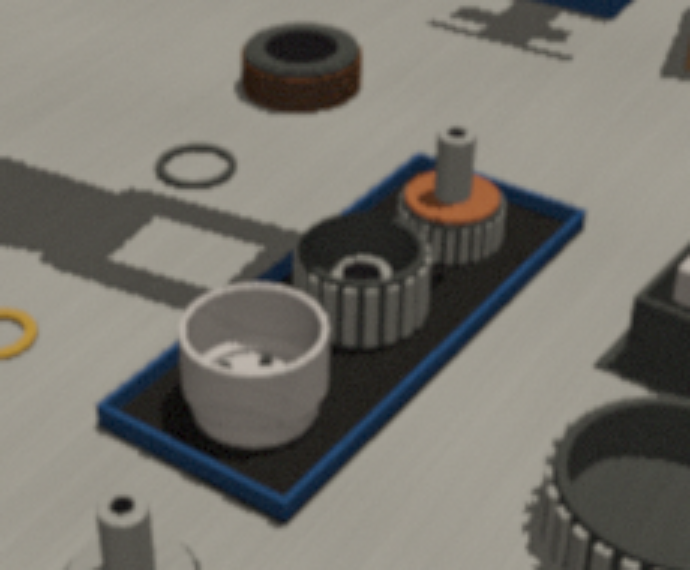

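The hub stands upright in the free place, about (0.574, 0.152). The drums haven't moved and the gripper is clear.

```bash
python3 -c "
from plant import env
print(env.close_job())"
```

```text
the job is handed in; nothing more can be done
None
```

The copper-washer hub stands upright in the middle of the tray's free place, both drums look unmoved in the last picture, and the job was handed in at about 12 s.

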